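Close the stencil jig on a key tag

ROBOT

A 7-joint arm with a two-finger parallel gripper is mounted at the origin on a cart in front of the work surface, level with it; the furniture and walls round the work are solid. World frame = base frame: x ahead of the robot, y to its left, z up, the work surface at z = 0. Lengths are in m, angles in rad, forces in N, time in s.
With the tool pointing down it reaches from about 0.4 to 0.75 m from the base axis. Payload 19.5 kg.
Tool frame: the origin (TCP) lies midway between the tips of the shut fingers; the grasp point (between the pads) lies 19 mm behind it; z points along the fingers, y is the line along which they close (so a half turn about z gives the same grasp; the last joint's range is limited). The gripper opens to 85 mm and grips with 20 to 120 N. Pads are 22 mm wide; open, the fingers measure 114 mm over their backs; the gripper's body (76 mm by 85 mm) begins 54 mm behind the grasp point. The pads swing forward as they close: fully open they stand 13 mm farther back than shut.
Start: joints at [1.146, 0.707, -0.028, 1.485, 0.022, 0.951, -0.075], TCP at [0.215, -0.533, 0.231] pointing down, gripper open.
Joint ranges: [-2.71, 2.71], [-0.32, 2.16], [-1.57, 1.52], [0, 2.45], [-1.46, 4.6], [0, 2.02], [-2.83, 2.83]. Speed limits (rad/s): [1.89, 1.89, 2.57, 2.57, 3.01, 3.01, 3.01].

INTERFACE

Orientations are given as a rotation vector (axis times angle).
In Python, from workcell import arm gives the robot as it stands.
- The arm moves only by the tool apply_moves, never from a script. Its argument "commands" is a list of rows, each a list of 3 entries, a list of its own where there are three numbers: the opening, from 0 (shut) to 1 (fully open), then the shift along the world's x, y, z in m, then the turn, a rotation vector about the world's x, y, z in rad. In form: [[gripper, [tx, ty, tz], [ax, ay, az]], ...]. A call has 1 to 12 rows; each row shifts and turns the commanded pose from where the row before left it; what a row does not reach is not made up. A row lasts 1/10 s, in which the tool goes at most 50 mm and 8.59 degrees, less where a joint would pass 70% of its speed; a pose out of reach is approached as far as the arm can. A call is refused whole if a number of a shift passes 0.05 or a number of a turn 0.15, either way. A call with a gripper value outside its range is refused whole. The fingers move at their own pace and stop on an object; "squeeze" is the grip in N (left out, the last holds). Time passes only in rows, so rows that do not move let the fingers close. It gives the time, the measured TCP pose, the force, the opening and the grip force at its end, in the units of the state.
- arm.get_state(): the state, without advancing time (a new reading comes with each control period).
- arm.get_image(name): name is "scene" or "top" or "wrist"; returns the picture (480x640x3 uint8, blue, green, red); there is no depth.
- arm.camera_params(name): a dict with "vertical_fov" (degrees; the focal length in pixels is half the picture's height over the tangent of half this angle, whatever the lens; pixels are square), "cx", "cy" (the principal point, pixels), "k1" (the pictures are not rectified: a ray, as slopes to the right and down, at radius r is drawn at 1 + k1 r^2 times it, then the intrinsics apply), "position" and "rotation" of the camera in the world; the wrist camera has in their place "hand_eye" (4x4, takes a point from camera to tool coordinates, whose origin is the TCP and whose axes are the flange's). Camera axes: x right, y up, looking along -z (the intrinsics and any distortion apply to the point x, -y, -z); pixel columns grow to the right and rows downward; lengths in m; the calibration is good to about 2 mm. A picture is of the moment at which its call begins: read the wrist's pose just before it. camera_params takes no time and is no camera call.
- arm.job_done(): hands the job in; it is judged then, once.
The state is a dict: "time": time; "joint_positions": joint angles; "joint_vel": joint speeds; "effort": joint torques, N m; "ee_pos": TCP position; "tool_rot": TCP orientation; "wrist_force": force on the tool from outside, world axes, zero at the start; "ft_torque": the same for the moment, N m; "gripper_width": opening from 0.0 (shut) to 1.0 (fully open); "grip_force": force on a finger pad.
Only numpy, scipy, OpenCV 4.12 (cv2) and the standard library are available. Lean on these libraries where they do the work, as an engineer would, in place of code of your own. Each camera call takes 0.05 s, during which the arm holds its last target. There are 200 camera calls.

TASK

A blue key tag lies part-way into the nest of the aluminium marking jig. With the fingertips only, push the tag along the nest until its nose is fully home against the end stop; then push the open brass stencil leaf up and over on its hinge until it lies flat on the jig, and last push the red latch round over the leaf's nose as far as it goes. Push only: do not pinch the tag, the leaf or the latch pin between the fingers or lift the tag, leave the loose white tag, green tag and tally counter where they are, and finish clear of everything.

Things in the scene. Friction and masses are not known exactly. Their poses are not given: they have to be found in the camera images.
- jig: Aluminium marking jig screwed to the desk; it does not give. Base plate 140 (x) x 124 (y) x 14 mm high; origin: centre of its underside, on the desk; z up. The tag's nest runs along the jig's x at y = 0 on top of the base (z = 14 mm). The leaf is hinged on the left (+y) side, the latch stands on the right (-y) side.
- nest_home (a point): Point on the nest floor (14 mm above the desk) where the tag's origin lies when the tag is home; x = 16 mm, y = 0 in the jig's frame. Axes as the jig's; +x points to the end stop.
- end_stop (a point): Foot of the end stop's face, on the nest floor: x = 45 mm, y = 0 in the jig. The dark stop is 7.5 mm high. Two dark rails, 29 mm apart, 5 mm high, guide the tag from x = -8 to +45 mm of the jig; from x = -70 to -8 mm the base is a bare ledge, so a fingertip can stand behind the tag's tail.
- blue_tag: Loose blue key tag, 58 mm long x 26 wide x 8 high, about 12 to 18 g, lying flat in the mouth of the nest, 14 to 26 mm short of home at the start. Origin: centre of its underside. Its long axis is its y: the -y end is the narrowed nose with the ring hole, pointing to the end stop; the tail is the +y end, 29 mm from the origin.
- leaf (a joint): Angle of the brass stencil leaf: 0 = flat on the jig (shut), 1.57 = upright, stop at 2.3. Starts at 1.95 to 2.25, leaning outward (jig +y). Stiff hinge: the leaf stays where it is left and gives way to 1 to 3 N at its free edge. A heel under it drops in behind the tag's tail; if the tag is over 3 mm short of home the heel lands on it and the leaf stays about 0.16 rad open.
- leaf_hinge (a point): Middle of the leaf's hinge axis, which runs along the jig's x at y = +42 mm, 25.5 mm above the desk; this point is at x = +10 mm. Axes as the jig's.
- leaf_nose (a point): End of the leaf's nose, mid-thickness, 94 mm from the hinge axis, at x = +19 mm of the jig. The leaf is a frame 6 mm thick, from x = -30 to +50 mm, its edge 78 mm from the hinge; the nose (x = +2 to +36) juts 16 mm further; a 36 x 16 mm window shows the tag. Shut, its top is 28.5 mm above the desk. Site axes turn with the leaf: y from nose to hinge, x along the hinge, z out of its top face.
- latch (a joint): Angle of the red turn latch about its upright post: 0 = locked, the arm pointing along the jig's +x over the leaf's nose (stop); 1.57 = the arm pointing outward along the jig's -y; stop at 1.75. Starts at 1.25 to 1.7. It stays where it is left and takes about 1 N at the pin.
- latch_post (a point): On the latch's post axis (upright), at the underside of the arm, 29 mm above the desk: x = -34, y = -50 mm in the jig. Axes as the jig's. A round screw head stands here to 38 mm above the desk.
- latch_pin (a point): Top centre of the black push pin on the latch arm: 10 mm thick, standing 17 mm above the arm, top 52 mm above the desk, 56 mm from the post's axis. The arm is 13 mm wide, 29 to 35 mm above the desk, and ends 66 mm from the post's axis.
- white_tag: Bystander: loose white key tag 58 x 26 x 8 mm lying on the desk left of the jig, waiting. Origin: centre of its underside.
- green_tag: Bystander: loose green key tag 58 x 26 x 8 mm lying on the desk right of the jig. Origin: centre of its underside.
- counter: Bystander: loose white tally counter, 59 x 53 x 32 mm, standing behind the jig. Origin: centre of its underside.
Things that resemble listed ones, but are neither listed nor needed, are in the scene too. What is shaped like the blue_tag but brown or pink is not meant.

How it is judged:
On the way, in this order (a step that is already met when the one before it is completed fails the run):
1. the tag is home against the end stop, the leaf still open (x of blue_tag in the frame of nest_home between -0.003 and 0.003 m and y of blue_tag in the frame of nest_home between -0.0035 and 0.0035 m and z of blue_tag in the frame of nest_home below 0.003 m and value of joint leaf above 0.5 rad), for 0.2 s.
2. the leaf lies flat on the jig over the seated tag, the latch still open (x of blue_tag in the frame of nest_home between -0.003 and 0.003 m and y of blue_tag in the frame of nest_home between -0.0035 and 0.0035 m and z of blue_tag in the frame of nest_home below 0.003 m and value of joint leaf below 0.04 rad and value of joint latch above 0.5 rad), for 0.2 s.
3. the latch is fully over the leaf's nose (x of blue_tag in the frame of nest_home between -0.003 and 0.003 m and y of blue_tag in the frame of nest_home between -0.0035 and 0.0035 m and z of blue_tag in the frame of nest_home below 0.003 m and value of joint leaf below 0.04 rad and value of joint latch below 0.12 rad), for 0.2 s.
At the end, for the whole second after the job is handed in: The blue tag lies on the nest floor with its origin within 3 mm of the home point along the nest (3.5 mm across) and at rest; the leaf is shut to within 0.04 rad; the latch is within 0.12 rad of its locked stop; the white tag, the green tag and the tally counter are within 20 mm of where they were (all of step 3 and linear speed of blue_tag below 0.02 m/s and distance of each of white_tag, green_tag, counter from where it was at the start of the episode below 0.02 m); the robot touches nothing.
It fails at once if the blue tag is lifted more than 8 mm off the nest floor (z of blue_tag in the frame of nest_home above 0.008 m).
It fails at once if the blue tag is pinched (the fingers reach down astride it and touch it) (x of the grasp point in the frame of blue_tag between -0.013 and 0.013 m and y of the grasp point in the frame of blue_tag between -0.026 and 0.026 m and z of the grasp point in the frame of blue_tag below 0.023 m and contact force between the fingers and blue_tag above 0.3 N).
It fails at once if the latch pin is pinched (the fingers reach down astride it and touch it) (horizontal distance between the grasp point and latch_pin below 0.006 m and z of the grasp point in the frame of latch_pin below 0.014 m and contact force between the fingers and latch above 0.3 N).
It fails at once if the leaf is pinched (the fingers reach down astride its edge and touch it) (z of the grasp point in the frame of leaf_nose between -0.005 and 0.005 m and y of the grasp point in the frame of leaf_nose between 0 and 0.09 m and x of the grasp point in the frame of leaf_nose between -0.049 and 0.031 m and contact force between the fingers and leaf above 0.3 N).
It fails at once if the white tag, the green tag or the tally counter is moved more than 20 mm (distance of any of white_tag, green_tag, counter from where it was at the start of the episode above 0.02 m).
It also fails if it takes over 61 s, if anything falls off the work surface, if the arm or the gripper's body presses on something with over 40 N, if the wrist force passes 120 N, or if a joint passes its speed limit or range.

## Working session

There is one attempt and no reset: what is moved stays moved. The work goes in short steps, Python scripts to look and compute and a tool call to move; the robot and the scene stay as the last step left them, time stands still between calls to the robot, and variables do not carry over. Pictures are saved under pics/ and viewed, at most 10 in all, crops included, and the job is handed in when it is done.

Besides the shell and the picture viewer there is one more tool, called after "Call:" as name([rows], argument=value, ...), one row to a line, values as JSON. apply_moves: Moves the arm, as the interface text tells. Its arguments: {"type":"object","properties":{"commands":{"type":"array"},"squeeze":{"type":"number"}},"required":["commands"]}

```bash
mkdir -p pics; ls
python3 - <<'E'
from workcell import arm
import cv2
s=arm.get_state(); print(s)
for n in("scene","top"):
    cv2.imwrite(f"pics/{n}0.png",arm.get_image(n)); print(n,arm.camera_params(n))
print(arm.camera_params("wrist"))
E
```

```text
pics
{'time': 0.0, 'joint_positions': array([ 1.14632095,  0.70708438, -0.02759772,  1.48502185,  0.02199486,
        0.95090647, -0.07551725]), 'joint_vel': array([ 0.00016434, -0.00061247,  0.00024583, -0.00135218,  0.00131944,
        0.00027597,  0.00088985]), 'effort': array([-2.82063353e-03, -8.83200359e+01,  1.23348188e+00, -2.36175817e+01,
        1.67320407e-02,  6.39832710e-03,  4.89680463e-05]), 'ee_pos': array([ 0.21464758, -0.5331347 ,  0.23083295]), 'tool_rot': array([-3.08317339e+00, -5.97338323e-01,  4.03589516e-04]), 'wrist_force': array([-0.05263395, -0.33051066,  0.84052323]), 'ft_torque': array([0.01829561, 0.01289505, 0.0506759 ]), 'grip_force': 0.0, 'gripper_width': 1.0021073235451872}
scene {'vertical_fov': 45.12703551831291, 'cx': 326.1605944758727, 'cy': 243.08739275703556, 'k1': -0.00809627404127015, 'position': array([-0.09082942,  0.44899683,  0.79493626]), 'rotation': array([ 0.44646693, -0.90358156, -2.03868528])}
top {'vertical_fov': 45.2367001463537, 'cx': 330.674556061969, 'cy': 242.03674238990303, 'k1': -0.19072340245008196, 'position': array([ 0.36128982, -0.02161938,  1.02330102]), 'rotation': array([ 0.15152006, -0.13474051, -1.55120717])}
{'vertical_fov': 62.808731944287224, 'cx': 317.28767378364955, 'cy': 242.4279058691057, 'k1': -0.04169804022873379, 'hand_eye': array([[-7.97132948e-04,  9.45450872e-01,  3.25763737e-01,
         8.38972897e-02],
       [ 9.99999631e-01,  8.57906560e-04, -4.29018025e-05,
         4.47946174e-04],
       [-3.20036394e-04,  3.25763583e-01, -9.45451207e-01,
        -1.42118403e-01],
       [ 0.00000000e+00,  0.00000000e+00,  0.00000000e+00,
         1.00000000e+00]])}
```

View pics/scene0.png

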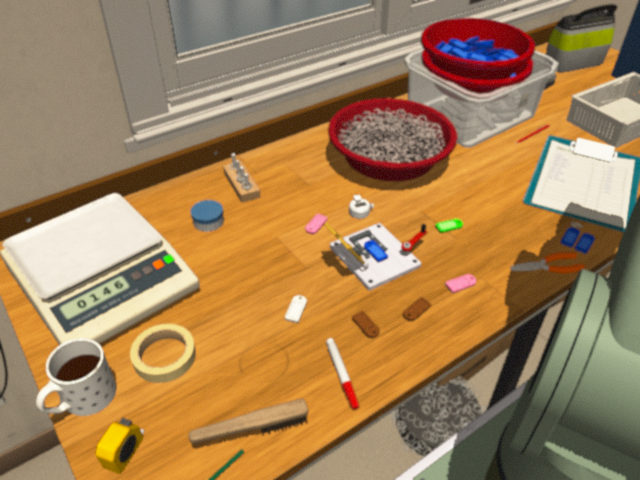

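View pics/top0.png

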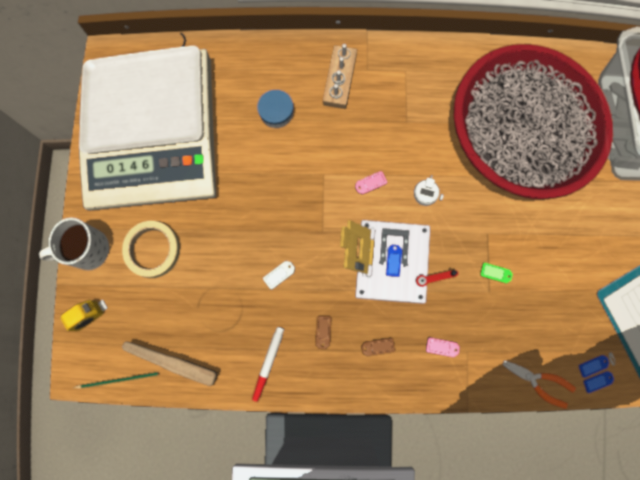

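The scene view shows the jig at about (375,250). In the top view it is at about (393,261), with brass leaf (357,248) and red latch (437,277). Blue candidates in the top view are (394,260), in the jig's nest, and (596,366) and (597,382), beside the pliers. The one in the nest fits the description. I'll confirm that in an enlarged crop, which I'll also use for measuring.

Run:
```python
import cv2
t=cv2.imread("pics/top0.png")[205:315,330:477]
cv2.imwrite("pics/topcrop.png",cv2.resize(t,None,fx=5.4,fy=5.4,interpolation=cv2.INTER_CUBIC))
t=cv2.imread("pics/scene0.png")[205:300,315:440]
cv2.imwrite("pics/scenecrop.png",cv2.resize(t,None,fx=6,fy=6,interpolation=cv2.INTER_CUBIC))
```

```text
(no output)
```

View pics/topcrop.png

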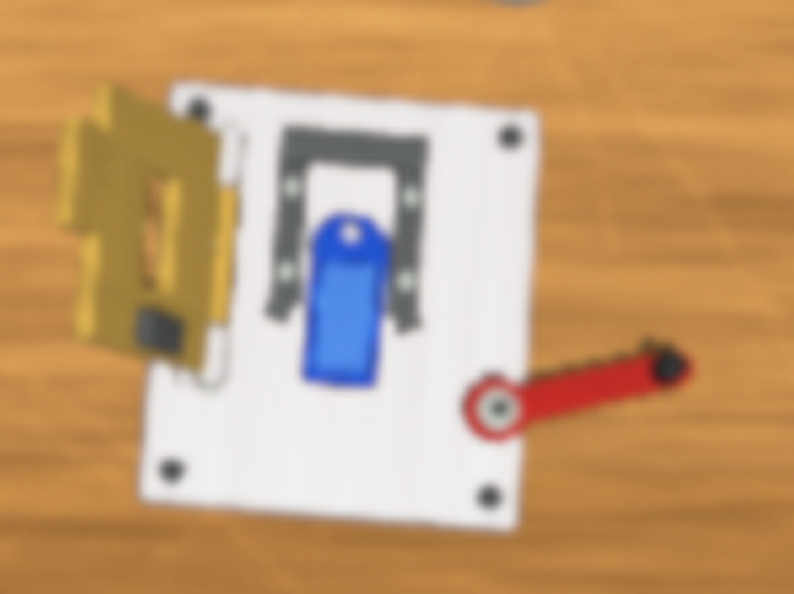

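View pics/scenecrop.png

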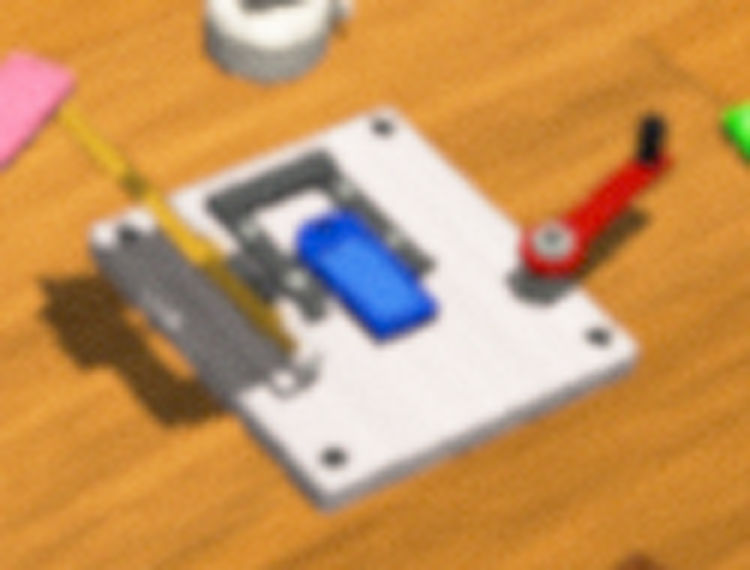

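```bash
cat > h.py <<'E'
import numpy as np, cv2
from scipy.spatial.transform import Rotation as R
from scipy.optimize import least_squares
from workcell import arm
def proj(P,c,T=None):
    P=np.atleast_2d(P); 
    if T is None: q=R.from_rotvec(c["rotation"]).inv().apply(P-c["position"])
    else: Ti=np.linalg.inv(T); q=P@Ti[:3,:3].T+Ti[:3,3]
    f=240/np.tan(np.radians(c["vertical_fov"])/2)
    s=np.c_[q[:,0],-q[:,1]]/-q[:,2:]
    s=s*(1+c["k1"]*(s**2).sum(1,keepdims=True))
    return s*f+[c["cx"],c["cy"]]
def back(uv,c,z,T=None):
    return least_squares(lambda p:(proj([p[0],p[1],z],c,T)[0]-uv),[.35,-.1]).x
def J(p,P): # jig pose (x,y,yaw) applied to jig pts
    c,s=np.cos(p[2]),np.sin(p[2]); P=np.atleast_2d(P)
    return np.c_[p[0]+c*P[:,0]-s*P[:,1],p[1]+s*P[:,0]+c*P[:,1],P[:,2]]
def Ji(p,w):
    c,s=np.cos(p[2]),np.sin(p[2]); d=np.asarray(w)[:2]-p[:2]
    return np.array([c*d[0]+s*d[1],-s*d[0]+c*d[1]])
E
python3 - <<'E'
from h import *
ct,cs=arm.camera_params("top"),arm.camera_params("scene")
T=lambda u,v:np.array([(u+.5)/5.4-.5+330,(v+.5)/5.4-.5+205])
S=lambda u,v:np.array([(u+.5)/6-.5+315,(v+.5)/6-.5+205])
K=np.array([[70,62,14],[70,-62,14],[-70,-62,14],[-70,62,14]])/1e3
kt=np.array([T(172,82),T(540,110),T(518,530),T(139,500)])
ks=np.array([S(90,228),S(390,108),S(637,348),S(325,494)])
def fit(a,b):
    f=lambda p:np.r_[a*(proj(J(p,K),ct)-kt).ravel(),b*(proj(J(p,K),cs)-ks).ravel()]
    r=least_squares(f,[.36,-.1,0]); print(r.x.round(4),(r.fun).round(2)); return r.x
fit(1,0);fit(0,1);p=fit(1,1)
np.save("jig.npy",p)
for n,uv,z in [("nose",T(350,212),.022),("tail",T(340,384),.022),("post",T(498,408),.038),("pin",T(668,366),.052)]:
    w=back(uv,ct,z); print(n,w.round(4),(Ji(p,w)*1e3).round(1))
for n,uv,z in [("post",S(553,240),.038),("pin",S(652,122),.052)]:
    w=back(uv,cs,z); print("s",n,w.round(4),(Ji(p,w)*1e3).round(1))
for a in np.arange(1.9,2.31,.1):
    L=lambda x,r:J(p,[[x/1e3,.042-0+0-r*np.cos(a)/1e3,.0255+r*np.sin(a)/1e3]])[0]
    print(a.round(2),[((proj(L(x,r),ct)[0]-[329.5,204.5])*5.4).astype(int).tolist() for x,r in[(50,78),(36,94),(2,94),(-30,78)]],[((proj(L(x,r),cs)[0]-[314.5,204.5])*6).astype(int).tolist() for x,r in[(36,94),(2,94),(-30,78),(-30,10)]], J(p,[[.019,.042-.094*np.cos(a),.0255+.094*np.sin(a)]]).round(3))
E
```

```text
[ 0.5155 -0.1206 -0.0666] [-0.27 -0.21  0.2   0.11  0.06 -0.01  0.01  0.1   0.    0.    0.   -0.
  0.   -0.    0.   -0.  ]
[ 0.5168 -0.117  -0.0756] [-0.   -0.   -0.   -0.   -0.   -0.   -0.   -0.   -0.63  0.1   0.05 -0.34
  0.75  0.24 -0.17 -0.14]
[ 0.5162 -0.1192 -0.0703] [-0.92 -0.76 -0.47 -0.19 -0.92 -0.34 -0.95 -0.5   0.31 -0.01  0.77 -0.62
  1.8  -0.22  1.17 -0.42]
nose [ 0.5445 -0.1222] [28.4 -1. ]
tail [ 0.4877 -0.1188] [-28.5  -1.6]
post [ 0.4785 -0.1679] [-34.2 -51.3]
pin [ 0.4908 -0.2204] [ -18.3 -102.7]
s post [ 0.4797 -0.1653] [-33.2 -48.6]
s pin [ 0.4936 -0.2191] [ -15.6 -101.2]
1.9 [[157, 78], [138, 111], [129, 223], [136, 338]] [[128, 63], [188, 125], [259, 218], [307, 345]] [[ 0.54  -0.048  0.114]]
2.0 [[133, 79], [108, 111], [99, 223], [112, 337]] [[103, 81], [163, 143], [239, 233], [305, 347]] [[ 0.541 -0.04   0.111]]
2.1 [[110, 79], [80, 112], [71, 223], [89, 337]] [[80, 100], [140, 164], [219, 250], [302, 349]] [[ 0.541 -0.031  0.107]]
2.2 [[88, 81], [54, 114], [45, 224], [67, 337]] [[58, 122], [117, 185], [200, 268], [300, 352]] [[ 0.542 -0.023  0.101]]
2.3 [[69, 82], [30, 116], [21, 225], [47, 338]] [[37, 144], [96, 208], [182, 288], [298, 354]] [[ 0.543 -0.016  0.096]]
```

The crop confirms the target: in the top crop, the blue tag's nose is at (350,212) and its tail at (340,384), lying in the dark nest. The latch post is at (498,408) and the pin at (668,366). The leaf's nose edge is around (60–75,118–225), which puts the leaf at about 2.13 rad. The tag is about 16 mm short of home.

Next I'll shut the fingers and move over the back of the jig, with the tool y axis along the jig's x.

Call:
apply_moves([
  [0,[0.02,0.035,0],[0,0,0.14]],
  [0,[0.02,0.035,0],[0,0,0.14]],
  [0,[0.02,0.035,0],[0,0,0.14]],
  [0,[0.02,0.035,0],[0,0,0.14]],
  [0,[0.02,0.035,0],[0,0,0.14]],
  [0,[0.02,0.035,0],[0,0,0.14]],
  [0,[0.02,0.035,0],[0,0,0.14]],
  [0,[0.02,0.035,0],[0,0,0.14]],
  [0,[0.02,0.035,0],[0,0,0]],
  [0,[0.02,0.035,0],[0,0,0]],
  [0,[0.02,0.035,0],[0,0,0]],
  [0,[0.02,0.035,0],[0,0,0]],
], squeeze=20)

```text
time: 1.3
ee_pos: [0.4553, -0.1118, 0.2312]
tool_rot: [-2.296, -2.144, 0.0]
wrist_force: [0.6, -0.5, 0.5]
gripper_width: 0.002
grip_force: 0.0
```

Run:
```python
from h import *
s=arm.get_state(); I=arm.get_image("wrist")
print(s["ee_pos"],s["tool_rot"],s["joint_positions"].round(2),s["gripper_width"],s["wrist_force"])
c=arm.camera_params("wrist"); B=np.eye(4); B[:3,:3]=R.from_rotvec(s["tool_rot"]).as_matrix(); B[:3,3]=s["ee_pos"]
T=B@c["hand_eye"]; np.save("Tw.npy",T)
p=np.load("jig.npy")
print(proj(J(p,np.array([[70,62,14],[70,-62,14],[-70,-62,14],[-70,62,14],[-34,-50,38]])/1e3),c,T).round())
cv2.imwrite("pics/wrist1.png",I)
```

```text
[ 0.45527965 -0.11183478  0.23119563] [-2.29565670e+00 -2.14431413e+00  4.36927729e-04] [ 0.35  0.56 -0.29  1.85  0.23  0.76 -0.14] 0.0016546582932460137 [ 0.58406252 -0.45474875  0.50010971]
[[465. 137.]
 [450. 266.]
 [308. 266.]
 [308. 137.]
 [347. 264.]]
```

View pics/wrist1.png

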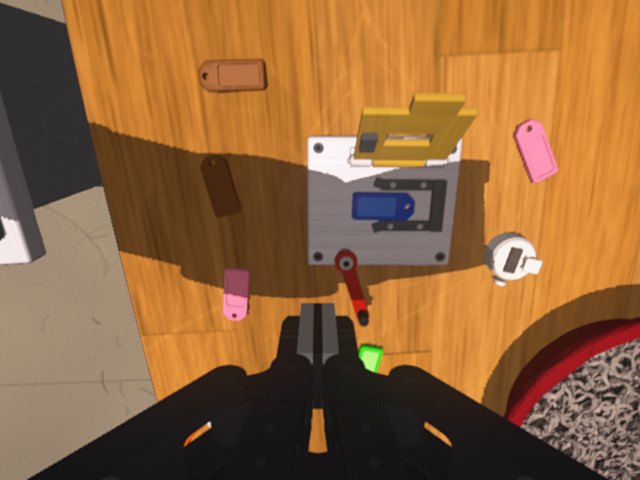

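The wrist view agrees with the jig fit to about 2 px. The jig's corners are at (307,136), (462,137), (448,265) and (308,264). The tag runs from its tail at (352,206) to its nose at (414,206), centred between the rails. Now I'll descend onto the ledge behind the tail.

Call:
apply_moves([
  [0,[0,-0.003,-0.035],[0,0,0]],
  [0,[0,0,-0.035],[0,0,0]],
  [0,[0,0,-0.035],[0,0,0]],
  [0,[0,0,-0.035],[0,0,0]],
  [0,[0,0,-0.035],[0,0,0]],
  [0,[0,0,-0.02],[0,0,0]],
  [0,[0,0,-0.012],[0,0,0]],
  [0,[0,0,-0.007],[0,0,0]],
  [0,[0,0,0],[0,0,0]],
])

```text
time: 2.25
ee_pos: [0.4545, -0.1163, 0.0167]
tool_rot: [-2.295, -2.144, 0.001]
wrist_force: [-0.3, 0.5, 0.4]
gripper_width: 0.003
grip_force: 0.0
```

Call:
apply_moves([
  [0,[0.004,0,0],[0,0,0]],
  [0,[0.004,0,0],[0,0,0]],
  [0,[0.004,0,0],[0,0,0]],
  [0,[0.004,0,0],[0,0,0]],
  [0,[0.003,-0.0005,0],[0,0,0]],
  [0,[0.003,0,0],[0,0,0]],
  [0,[0.003,-0.0005,0],[0,0,0]],
  [0,[0.002,0,0],[0,0,0]],
  [0,[0.002,0,0],[0,0,0]],
])

```text
time: 3.15
ee_pos: [0.4839, -0.1174, 0.0173]
tool_rot: [-2.296, -2.145, 0.0]
wrist_force: [-0.5, -0.5, 0.2]
gripper_width: 0.003
grip_force: 0.1
```

Run:
```python
from h import *
s=arm.get_state(); print(s["ee_pos"],s["wrist_force"],Ji(np.load("jig.npy"),s["ee_pos"]))
a=arm.get_image("wrist"); t=arm.get_image("top")[205:315,330:477]
cv2.imwrite("pics/push1.png",np.hstack([cv2.resize(a[120:420,200:500],(500,500)),cv2.resize(t[:,:66],(300,500),interpolation=cv2.INTER_CUBIC)]))
```

```text
[ 0.48386977 -0.11737995  0.01726204] [-0.45340216 -0.48340649  0.18491265] [-0.03241256 -0.00047965]
```

View pics/push1.png

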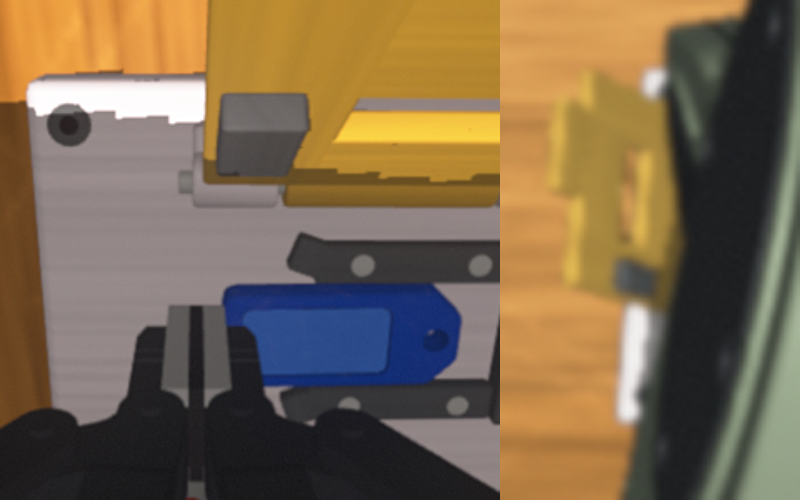

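The wrist crop shows the leading fingertip at (232,345), at the tag's tail edge (225,335), and about 3 mm to the -y side of centre. The real tip half-depth is about 8 mm. I'll correct y and keep pushing.

Call:
apply_moves([
  [0,[-0.003,0.002,0],[0,0,0]],
  [0,[0.003,0,0],[0,0,0]],
  [0,[0.002,0,0],[0,0,0]],
  [0,[0.002,0,0],[0,0,0]],
  [0,[0.002,0,0],[0,0,0]],
  [0,[0.002,-0.0005,0],[0,0,0]],
  [0,[0.001,0,0],[0,0,0]],
])

```text
time: 3.95
ee_pos: [0.493, -0.116, 0.0173]
tool_rot: [2.296, 2.144, 0.0]
wrist_force: [-0.4, 0.1, 0.7]
gripper_width: -0.001
grip_force: 0.1
```

Call:
apply_moves([
  [0,[0.001,0,0],[0,0,0]],
  [0,[0.001,0,0],[0,0,0]],
])

```text
time: 4.15
ee_pos: [0.4948, -0.1158, 0.0173]
tool_rot: [-2.296, -2.144, 0.0]
wrist_force: [-0.1, -0.2, -0.4]
gripper_width: -0.002
grip_force: 0.1
```

Call:
apply_moves([
  [0,[0.001,0,0],[0,0,0]],
  [0,[0,0,0],[0,0,0]],
])

```text
time: 4.35
ee_pos: [0.4959, -0.1158, 0.0173]
tool_rot: [-2.296, -2.145, -0.0]
wrist_force: [0.5, 0.1, 0.2]
gripper_width: -0.002
grip_force: 0.0
```

Call:
apply_moves([
  [0,[0.001,0,0],[0,0,0]],
  [0,[0,0,0],[0,0,0]],
])

```text
time: 4.55
ee_pos: [0.4966, -0.1159, 0.0172]
tool_rot: [-2.295, -2.144, 0.001]
wrist_force: [-0.7, 0.1, 0.0]
gripper_width: -0.001
grip_force: 0.5
```

Call:
apply_moves([
  [0,[0.001,0,0],[0,0,0]],
  [0,[0,0,0],[0,0,0]],
])

```text
time: 4.75
ee_pos: [0.497, -0.116, 0.0172]
tool_rot: [-2.295, -2.144, 0.002]
wrist_force: [-5.1, 0.3, 2.6]
gripper_width: -0.001
grip_force: 2.6
```

Call:
apply_moves([
  [0,[0.001,0,0],[0,0,0]],
  [0,[0,0,0],[0,0,0]],
])

```text
time: 4.95
ee_pos: [0.4973, -0.116, 0.0171]
tool_rot: [-2.294, -2.143, 0.004]
wrist_force: [-9.3, -0.2, 5.6]
gripper_width: -0.002
grip_force: 4.7
```

Run:
```python
from h import *
s=arm.get_state(); print(s["ee_pos"],s["wrist_force"],Ji(np.load("jig.npy"),s["ee_pos"]))
a=arm.get_image("wrist")
cv2.imwrite("pics/push2.png",cv2.resize(a[210:390,240:500],None,fx=3,fy=3,interpolation=cv2.INTER_CUBIC))
```

```text
[ 0.4972873  -0.11603048  0.01714018] [-9.27881719 -0.18839507  5.64606941] [-0.01912296  0.00180899]
```

View pics/push2.png

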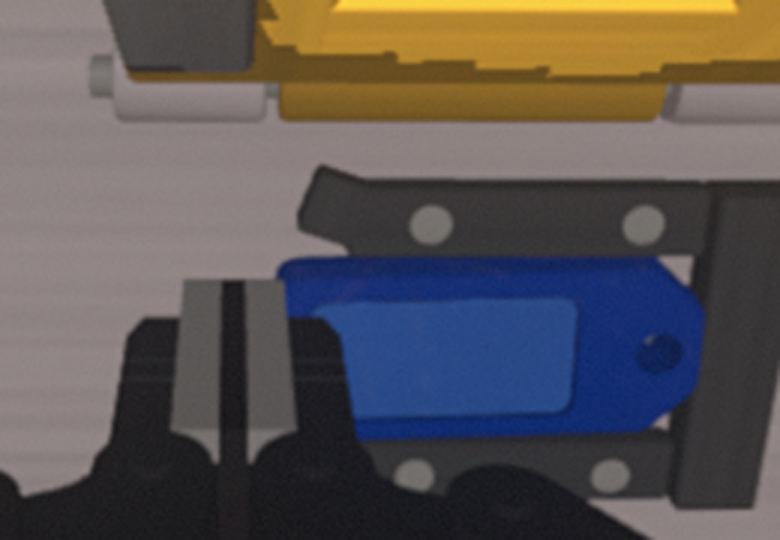

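The crop shows the tag's nose at (703,330) touching the dark end stop, with a reaction of about 9 N, so the tag is home. I'll back off, rise and go to the outer side of the leaf.

Call:
apply_moves([
  [0,[-0.004,0,0],[0,0,0]],
  [0,[-0.01,0,0],[0,0,0]],
  [0,[0,0,0.04],[0,0,0]],
  [0,[0,0,0.05],[0,0,0]],
  [0,[0,0,0.05],[0,0,0]],
  [0,[0,0,0.05],[0,0,0]],
  [0,[0.02,0.04,0],[0,0,0]],
  [0,[0.02,0.04,0],[0,0,0]],
  [0,[0.02,0.04,0],[0,0,0]],
  [0,[0,0,0],[0,0,0]],
])

```text
time: 6.0
ee_pos: [0.5463, 0.0102, 0.2072]
tool_rot: [-2.288, -2.151, -0.005]
wrist_force: [-0.4, -0.8, -0.4]
gripper_width: -0.003
grip_force: 0.0
```

Run:
```python
from h import *
p=np.load("jig.npy")
s=arm.get_state(); print(s["ee_pos"],s["wrist_force"],Ji(p,s["ee_pos"]),s["joint_positions"].round(2))
c=arm.camera_params("wrist"); B=np.eye(4); B[:3,:3]=R.from_rotvec(s["tool_rot"]).as_matrix(); B[:3,3]=s["ee_pos"]
T=B@c["hand_eye"]
t=arm.get_image("top"); w=arm.get_image("wrist"); 
cv2.imwrite("pics/chk3.png",np.hstack([cv2.resize(w,(500,375)),cv2.resize(t[205:315,330:430],(300,375),interpolation=cv2.INTER_CUBIC)]))
# leaf path: TCP (jig y,z) for fingertip corner contact at radius r on top face, half width 11
for a in np.arange(2.1,-.01,-.15):
    r=80; y=42-r*np.cos(a)+3*np.sin(a); z=25.5+r*np.sin(a)+3*np.cos(a)
    print(round(a,2),round(y+11,1),round(z,1))
```

```text
[0.54633305 0.0101791  0.20723007] [-0.43667338 -0.83586298 -0.40776089] [0.02093627 0.13115194] [ 0.07  0.7  -0.28  1.62  0.23  0.85 -0.36]
2.1 96.0 93.0
1.95 85.4 98.7
1.8 74.1 102.7
1.65 62.3 105.0
1.5 50.3 105.5
1.35 38.4 104.2
1.2 26.8 101.2
1.05 15.8 96.4
0.9 5.6 90.0
0.75 -3.5 82.2
0.6 -11.3 73.1
0.45 -17.7 63.0
0.3 -22.5 52.0
0.15 -25.7 40.4
0.0 -27.0 28.5
```

View pics/chk3.png

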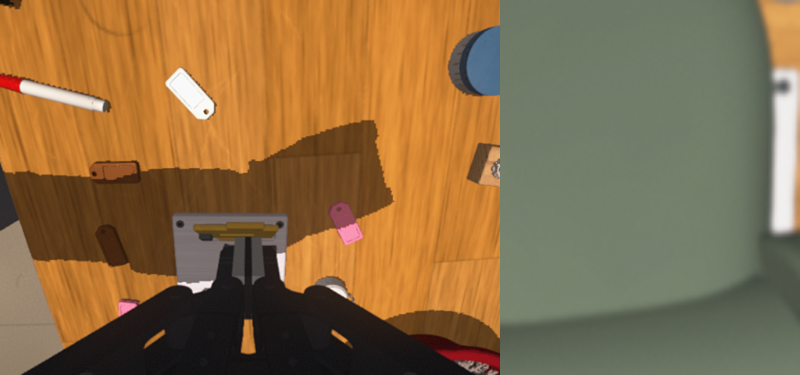

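The wrist view shows the leaf edge-on at about (245,230), with the shut fingers over its outer side. The white tag, pink tag and counter are undisturbed. Now I'll descend outside the leaf and push.

Call:
apply_moves([
  [0,[0,0,-0.04],[0,0,0]],
  [0,[0,0,-0.04],[0,0,0]],
  [0,[0,0,-0.034],[0,0,0]],
  [0,[-0.001,-0.012,0],[0,0,0]],
  [0,[-0.001,-0.012,0],[0,0,0]],
  [0,[0,-0.006,0],[0,0,0]],
  [0,[0,0,0],[0,0,0]],
])

```text
time: 6.8
ee_pos: [0.5434, -0.0277, 0.0949]
tool_rot: [2.297, 2.141, 0.002]
wrist_force: [-0.4, -0.7, 0.2]
gripper_width: -0.002
grip_force: 0.0
```

Call:
apply_moves([
  [0,[-0.0005,-0.005,0],[0,0,0]],
  [0,[-0.0005,-0.0055,0.003],[0,0,0]],
  [0,[-0.0005,-0.0055,0.003],[0,0,0]],
  [0,[-0.0005,-0.0055,0.002],[0,0,0]],
  [0,[-0.0005,-0.0055,0.002],[0,0,0]],
  [0,[-0.0005,-0.006,0.001],[0,0,0]],
  [0,[-0.0005,-0.006,0.001],[0,0,0]],
  [0,[-0.0005,-0.006,0],[0,0,0]],
  [0,[-0.0005,-0.006,0],[0,0,0]],
])

```text
time: 7.7
ee_pos: [0.5382, -0.0774, 0.1052]
tool_rot: [-2.296, -2.145, 0.0]
wrist_force: [0.6, 1.9, -0.8]
gripper_width: -0.002
grip_force: 0.6
```

Run:
```python
from h import *
p=np.load("jig.npy")
s=arm.get_state(); print(s["ee_pos"],s["wrist_force"],Ji(p,s["ee_pos"]),s["grip_force"])
w=arm.get_image("wrist"); sc=arm.get_image("scene")[205:300,315:440]
cv2.imwrite("pics/leaf1.png",np.hstack([cv2.resize(w[150:450,120:520],(400,300)),cv2.resize(sc,(400,300),interpolation=cv2.INTER_CUBIC)]))
```

```text
[ 0.5381949  -0.07738877  0.10522397] [ 0.56317943  1.92642962 -0.76106347] [0.01896928 0.04322872] 0.6306571047753096
```

View pics/leaf1.png

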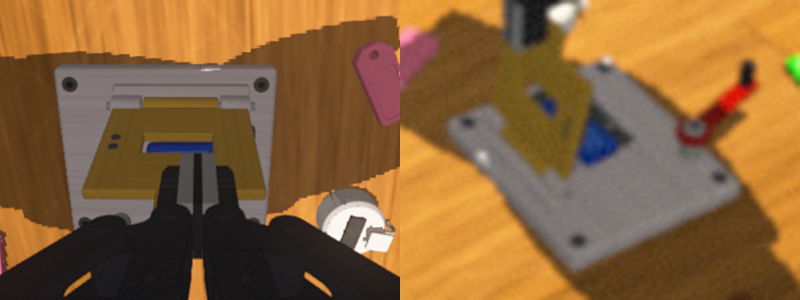

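The leaf is now just past upright, with the fingers on its outer face, and the tag is visible through the window. I'll follow the arc down.

Call:
apply_moves([
  [0,[-0.0004,-0.0048,-0.001],[0,0,0]],
  [0,[-0.0004,-0.0058,-0.0015],[0,0,0]],
  [0,[-0.0004,-0.0058,-0.0015],[0,0,0]],
  [0,[-0.0004,-0.0055,-0.0024],[0,0,0]],
  [0,[-0.0004,-0.0055,-0.0024],[0,0,0]],
  [0,[-0.0003,-0.0051,-0.0032],[0,0,0]],
  [0,[-0.0003,-0.0051,-0.0032],[0,0,0]],
  [0,[-0.0003,-0.0046,-0.0039],[0,0,0]],
  [0,[-0.0003,-0.0045,-0.0039],[0,0,0]],
  [0,[-0.0003,-0.0039,-0.0045],[0,0,0]],
  [0,[-0.0003,-0.0039,-0.0046],[0,0,0]],
])

```text
time: 8.9
ee_pos: [0.5344, -0.1317, 0.0728]
tool_rot: [-2.296, -2.145, 0.0]
wrist_force: [-0.8, 0.2, -0.2]
gripper_width: -0.0
grip_force: 0.4
```

Call:
apply_moves([
  [0,[-0.0002,-0.0032,-0.005],[0,0,0]],
  [0,[-0.0002,-0.0032,-0.005],[0,0,0]],
  [0,[-0.0002,-0.0024,-0.0055],[0,0,0]],
  [0,[-0.0002,-0.0024,-0.0055],[0,0,0]],
  [0,[-0.0001,-0.0016,-0.0058],[0,0,0]],
  [0,[-0.0001,-0.0016,-0.0058],[0,0,0]],
  [0,[0,-0.0007,-0.005],[0,0,0]],
  [0,[0,0,-0.003],[0,0,0]],
])

```text
time: 9.7
ee_pos: [0.5333, -0.1465, 0.032]
tool_rot: [-2.295, -2.144, 0.001]
wrist_force: [-0.3, 0.7, 0.6]
gripper_width: -0.002
grip_force: 0.4
```

Call:
apply_moves([
  [0,[0,0,-0.003],[0,0,0]],
  [0,[0,0,-0.001],[0,0,0]],
  [0,[0,0,0],[0,0,0]],
])

```text
time: 10.0
ee_pos: [0.5335, -0.1464, 0.0287]
tool_rot: [-2.296, -2.145, 0.0]
wrist_force: [0.2, 0.2, -0.0]
gripper_width: 0.005
grip_force: 0.0
```

Call:
apply_moves([
  [0,[0,0,-0.001],[0,0,0]],
  [0,[0,0,0],[0,0,0]],
])

```text
time: 10.2
ee_pos: [0.5336, -0.1464, 0.0285]
tool_rot: [2.295, 2.144, 0.0]
wrist_force: [-4.6, 1.6, 20.1]
gripper_width: -0.003
grip_force: 9.9
```

Call:
apply_moves([
  [0,[0,0,-0.001],[0,0,0]],
  [0,[0,0,0],[0,0,0]],
])

```text
time: 10.4
ee_pos: [0.5337, -0.1464, 0.0283]
tool_rot: [2.295, 2.144, 0.0]
wrist_force: [-9.8, 2.1, 39.4]
gripper_width: -0.001
grip_force: 19.9
```

Run:
```python
from h import *
p=np.load("jig.npy")
s=arm.get_state(); print(s["ee_pos"],s["wrist_force"],Ji(p,s["ee_pos"]),s["grip_force"])
w=arm.get_image("wrist"); sc=arm.get_image("scene")[205:300,315:440]
cv2.imwrite("pics/leaf2.png",np.hstack([cv2.resize(w[150:450,120:520],(400,300)),cv2.resize(sc,(400,300),interpolation=cv2.INTER_CUBIC)]))
```

```text
[ 0.53367178 -0.14639225  0.02830547] [-9.75511141  2.06655081 39.40112772] [ 0.01930435 -0.02592203] 19.853109028190374
```

View pics/leaf2.png

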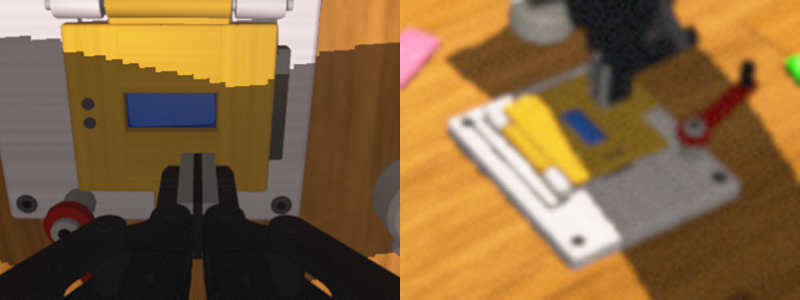

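The leaf lies flat: the tip reads z = 28.3 mm against firm resistance, and the tag shows in the window. The latch is still open. I'll lift off and locate the pin numerically.

Call:
apply_moves([
  [0,[0,0,0.003],[0,0,0]],
  [0,[0,0,0.02],[0,0,0]],
  [0,[0,0,0.05],[0,0,-0.15]],
  [0,[0,0,0.04],[0,0,-0.15]],
  [0,[0,0,0],[0,0,-0.15]],
  [0,[0,0,0],[0,0,-0.15]],
  [0,[0,0,0],[0,0,0]],
])

```text
time: 11.2
ee_pos: [0.5336, -0.1462, 0.1398]
tool_rot: [2.828, 1.367, 0.0]
wrist_force: [0.4, 0.2, -0.2]
gripper_width: -0.004
grip_force: 0.0
```

Run:
```python
from h import *
p=np.load("jig.npy"); s=arm.get_state(); ct=arm.camera_params("wrist")
print(s["ee_pos"],s["joint_positions"].round(2),s["tool_rot"])
T=np.load("Tw.npy")
for n,uv,z in[("post",(346,262),.038),("pin",(363,319),.052)]:
    w=back(uv,ct,z,T); print(n,w.round(4),(Ji(p,w)*1e3).round(1))
post=J(p,[[-.034,-.05,0]])[0,:2]; print("post model",post)
for a in [1.27,1.2,1.0,.8,.6,.4,.2,0,-.1]:
    q=np.array([-.034+.056*np.cos(a),-.05-.056*np.sin(a)]); m=np.array([np.sin(.6),np.cos(.6)])
    c=q-.016*m; w=J(p,[[c[0],c[1],0]])[0]; pw=J(p,[[q[0],q[1],0]])[0]; print(a,"tcp",w[:2].round(4),"pin",pw[:2].round(4))
```

```text
[ 0.53359274 -0.1462014   0.13982412] [ 0.27  0.8  -0.11  1.67  0.13  0.68 -0.58] [2.82823001e+00 1.36684006e+00 2.56252430e-04]
post [ 0.478  -0.1646] [-35. -48.]
pin [ 0.4905 -0.2169] [-18.8 -99.3]
post model [ 0.47880778 -0.16666648]
1.27 tcp [ 0.4817 -0.2337] pin [ 0.4916 -0.2212]
1.2 tcp [ 0.4854 -0.2327] pin [ 0.4954 -0.2202]
1.0 tcp [ 0.4957 -0.2283] pin [ 0.5057 -0.2158]
0.8 tcp [ 0.505 -0.222] pin [ 0.5149 -0.2095]
0.6 tcp [ 0.5128 -0.214 ] pin [ 0.5227 -0.2015]
0.4 tcp [ 0.5188 -0.2046] pin [ 0.5287 -0.192 ]
0.2 tcp [ 0.5228 -0.1942] pin [ 0.5328 -0.1816]
0 tcp [ 0.5247 -0.1831] pin [ 0.5347 -0.1706]
-0.1 tcp [ 0.5248 -0.1775] pin [ 0.5348 -0.165 ]
```

Call:
apply_moves([
  [0,[-0.02,-0.032,0],[0,0,0]],
  [0,[-0.02,-0.032,0],[0,0,0]],
  [0,[-0.02,-0.032,0],[0,0,0]],
  [0,[0,0,-0.04],[0,0,0]],
  [0,[0,0,-0.04],[0,0,0]],
  [0,[0,0,-0.015],[0,0,0]],
  [0,[0,0,-0.005],[0,0,0]],
  [0,[0,0,0],[0,0,0]],
])

```text
time: 12.0
ee_pos: [0.4734, -0.2423, 0.0394]
tool_rot: [-2.824, -1.374, 0.0]
wrist_force: [0.5, -0.4, 0.8]
gripper_width: -0.002
grip_force: 0.0
```

Call:
apply_moves([
  [0,[0.004,0.0045,0],[0,0,0]],
  [0,[0.004,0.0045,0],[0,0,0]],
  [0,[0.0037,0.001,0],[0,0,0]],
  [0,[0.005,0.0022,0],[0,0,0]],
  [0,[0.005,0.0022,0],[0,0,0]],
  [0,[0.0047,0.0032,0],[0,0,0]],
  [0,[0.0046,0.0032,0],[0,0,0]],
])

```text
time: 12.7
ee_pos: [0.5049, -0.2214, 0.0396]
tool_rot: [-2.827, -1.37, -0.0]
wrist_force: [-0.5, -1.8, -0.1]
gripper_width: 0.001
grip_force: 0.5
```

Call:
apply_moves([
  [0,[0.0039,0.004,0],[0,0,0]],
  [0,[0.0039,0.004,0],[0,0,0]],
  [0,[0.003,0.0047,0],[0,0,0]],
  [0,[0.003,0.0047,0],[0,0,0]],
  [0,[0.002,0.0052,0],[0,0,0]],
  [0,[0.002,0.0052,0],[0,0,0]],
  [0,[0.001,0.0055,0],[0,0,0]],
  [0,[0.001,0.003,0],[0,0,0]],
  [0,[0,0,0],[0,0,0]],
])

```text
time: 13.6
ee_pos: [0.5243, -0.1848, 0.0396]
tool_rot: [-2.826, -1.371, 0.0]
wrist_force: [0.6, -0.2, 0.7]
gripper_width: 0.003
grip_force: 0.0
```

Run:
```python
from h import *
p=np.load("jig.npy"); s=arm.get_state(); print(s["ee_pos"],s["wrist_force"],s["grip_force"])
for n in("scene","top"):
    c=arm.camera_params(n); I=arm.get_image(n); h=cv2.cvtColor(I,cv2.COLOR_BGR2HSV)
    m=((h[...,0]<8)|(h[...,0]>172))&(h[...,1]>150)&(h[...,2]>60)
    o=proj(J(p,[[0,-.05,.03]]),c)[0].astype(int); M=np.zeros_like(m); M[o[1]-45:o[1]+45,o[0]-45:o[0]+45]=1
    v,u=np.nonzero(m&M)
    if len(u):
        P=np.array([Ji(p,back(np.array([a,b]),c,.035))*1e3 for a,b in zip(u,v)]); print(n,len(u),P.min(0).round(),P.max(0).round(),P.mean(0).round(1))
    else: print(n,"none")
```

```text
[ 0.52427894 -0.18478167  0.03955479] [ 0.57580007 -0.16814739  0.69671443] 0.0
scene 119 [-45. -55.] [ 30. -37.] [ -8.3 -46.8]
top 14 [  8. -51.] [ 26. -47.] [ 15.  -48.6]
```

Call:
apply_moves([
  [0,[0,0.001,0],[0,0,0]],
  [0,[0,0.001,0],[0,0,0]],
  [0,[0,0,0],[0,0,0]],
])

```text
time: 14.0
ee_pos: [0.5242, -0.1834, 0.0396]
tool_rot: [-2.827, -1.37, 0.0]
wrist_force: [-0.9, 0.2, 0.3]
gripper_width: -0.002
grip_force: 0.1
```

Call:
apply_moves([
  [0,[0,0.001,0],[0,0,0]],
  [0,[0,0,0],[0,0,0]],
])

```text
time: 14.2
ee_pos: [0.5242, -0.183, 0.0396]
tool_rot: [2.827, 1.369, -0.0]
wrist_force: [0.8, -3.7, -0.4]
gripper_width: 0.003
grip_force: 1.7
```

Call:
apply_moves([
  [0,[0,0.001,0],[0,0,0]],
  [0,[0,0,0],[0,0,0]],
])

```text
time: 14.4
ee_pos: [0.5242, -0.1827, 0.0397]
tool_rot: [2.826, 1.368, -0.001]
wrist_force: [0.1, -9.5, -1.3]
gripper_width: 0.001
grip_force: 3.6
```

There's a firm stop at y = -0.183, which matches the predicted locked position. I'll retreat, rise clear and check with image code.

Call:
apply_moves([
  [0,[-0.006,-0.008,0],[0,0,0]],
  [0,[-0.012,-0.016,0],[0,0,0]],
  [0,[0,0,0.05],[0,0,0]],
  [0,[0,0,0.05],[0,0,0]],
  [0,[0,0,0.05],[0,0,0]],
  [0,[-0.02,-0.04,0.02],[0,0,0]],
  [0,[-0.02,-0.04,0],[0,0,0]],
  [0,[-0.02,-0.04,0],[0,0,0]],
  [0,[-0.02,-0.04,0],[0,0,0]],
  [0,[-0.02,-0.04,0],[0,0,0]],
  [0,[0,0,0],[0,0,0]],
  [0,[0,0,0],[0,0,0]],
])

```text
time: 15.6
ee_pos: [0.4054, -0.4059, 0.2093]
tool_rot: [-2.827, -1.368, -0.0]
wrist_force: [0.3, 1.0, 0.4]
gripper_width: -0.004
grip_force: 0.0
```

Run:
```python
from h import *
p=np.load("jig.npy"); s=arm.get_state(); print(s["ee_pos"],s["wrist_force"],abs(s["joint_vel"]).max())
t0={n:cv2.imread(f"pics/{n}0.png") for n in("scene","top")}
W={}
for n in("scene","top"):
    c=arm.camera_params(n); I=arm.get_image(n); h=cv2.cvtColor(I,cv2.COLOR_BGR2HSV)
    o=proj(J(p,[[0,0,.03]]),c)[0].astype(int); M=np.zeros(h.shape[:2],bool); M[o[1]-45:o[1]+45,o[0]-45:o[0]+45]=1
    for col,m,z in(("red",((h[...,0]<8)|(h[...,0]>172))&(h[...,1]>150)&(h[...,2]>60),.035),("blue",(abs(h[...,0].astype(int)-112)<12)&(h[...,1]>120)&(h[...,2]>50),.022),("brass",(abs(h[...,0].astype(int)-24)<4)&(h[...,1]>150)&(h[...,2]>60),.0285)):
        v,u=np.nonzero(m&M)
        if len(u)<3: print(n,col,len(u)); continue
        P=np.array([Ji(p,back(np.array([a,b]),c,z))*1e3 for a,b in zip(u,v)])
        print(n,col,len(u),P.min(0).round(),P.max(0).round(), "slope",np.polyfit(P[:,0],P[:,1],1)[0].round(3))
for (a,b,z) in[((279,275),20,"white"),((497,272),20,"green"),((428,190),18,"counter")]:
    I=arm.get_image("top") if z=="white" else I
    A=t0["top"][a[1]-b:a[1]+b,a[0]-b:a[0]+b]; r=cv2.matchTemplate(I[a[1]-b-15:a[1]+b+15,a[0]-b-15:a[0]+b+15],A,cv2.TM_CCOEFF_NORMED)
    print(z,cv2.minMaxLoc(r)[1],np.array(cv2.minMaxLoc(r)[3])-15)
```

```text
[ 0.4053636  -0.40590563  0.20932338] [0.27461028 1.04495422 0.44653865] 0.043458543740135705
scene red 129 [-45. -55.] [ 30. -37.] slope -0.067
scene blue 51 [ 2. -6.] [30.  3.] slope -0.013
scene brass 919 [-30. -43.] [49. 48.] slope -0.018
top red 148 [-40. -61.] [ 28. -43.] slope 0.044
top blue 132 [-6. -8.] [26.  5.] slope -0.005
top brass 1461 [-27. -44.] [48. 43.] slope -0.061
white 0.9996815919876099 [0 0]
green 0.9259685277938843 [0 0]
counter 0.9996865391731262 [0 0]
```

The latch arm lies along the jig's x axis (slope about 0), the leaf is flat, and the bystanders haven't moved. The arm is clear, so I'll hand in.

```bash
python3 -c "
from workcell import arm
print(arm.job_done())"
```

```text
the job is handed in; nothing more can be done
None
```

I handed the job in at about 16 s with the tag home against the end stop, the leaf flat, the latch turned to its locked stop, the bystanders unmoved and the arm clear; the judge's verdict was not returned.

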